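# Flag the softest spring mount on the lab bench

## Task

Press the black pad of each of the three spring mounts on the white sheet down about a centimetre and let it rise again, in turn from the robot's left to its right, to feel which spring is the softest. Then push the white tag of the softest mount fully down and leave the other two tags up. Only press: do not lift, tip or shove the mounts, and leave the bottle, beaker, pencil and tube rack alone.

Things in the scene. Friction and masses are not known exactly. Their poses are not given: they have to be found in the camera images.
- sheet: White laminated sheet, 250 x 500 mm and under 2 mm thick, lying on the bench, with three black printed discs in a row along its y; origin at its centre on the bench, its y axis along the 500 mm side and roughly towards the robot's left (yaw within 0.25 rad). One spring mount stands near each disc (155 mm apart): the left mount has the largest y in this frame, the right mount the smallest.
- mount_a: One of three spring mounts that look the same: a loose grey base block 120 x 84 x 20 mm (about 0.75 to 1.1 kg) standing on the bench. Origin under the centre of its base, x along the 120 mm side (pad towards +x, tag towards -x). It is only to be touched on its pad and tag. Any of the three mounts may stand left, middle or right; the spring cannot be told by eye.
- pad_a (a joint): How far the pad of mount_a is pressed down, m: 0 at rest (up), 0.020 at its lower stop. The spring lifts it again. In each scene the three pads push back with about 3.3 N, 6.8 N and 11.8 N when 10 mm down (0.8 N preload, then 250, 600 and 1100 N/m); which mount has which is to be found by pressing.
- pad_a_top (a point): Centre of the top of the pad of mount_a: a flat black rubber disc 52 mm across, 8 mm thick, level, on a coil spring, 26 mm from the mount's origin towards +x; its top is 66 mm above the bench when up. Goes down with the pad.
- tag_a (a joint): How far the tag of mount_a is pushed down, m: starts up at 0 to 0.004, 0.018 fully down at a hard stop. Slides straight down against about 4 N of friction and stays where it is left.
- tag_a_top (a point): Centre of the flat top of the tag of mount_a: a white plastic tab with a level finger ledge 18 x 30 x 5 mm (x by y of the mount) on an upright plate, 42 mm from the mount's origin towards -x; the top is 44 to 48 mm above the bench when up and 30 mm when fully down. Goes down with the tag.
- mount_b: One of three spring mounts that look the same: a loose grey base block 120 x 84 x 20 mm (about 0.75 to 1.1 kg) standing on the bench. Origin under the centre of its base, x along the 120 mm side (pad towards +x, tag towards -x). It is only to be touched on its pad and tag. Any of the three mounts may stand left, middle or right; the spring cannot be told by eye.
- pad_b (a joint): How far the pad of mount_b is pressed down, m: 0 at rest (up), 0.020 at its lower stop. The spring lifts it again. In each scene the three pads push back with about 3.3 N, 6.8 N and 11.8 N when 10 mm down (0.8 N preload, then 250, 600 and 1100 N/m); which mount has which is to be found by pressing.
- pad_b_top (a point): Centre of the top of the pad of mount_b: a flat black rubber disc 52 mm across, 8 mm thick, level, on a coil spring, 26 mm from the mount's origin towards +x; its top is 66 mm above the bench when up. Goes down with the pad.
- tag_b (a joint): How far the tag of mount_b is pushed down, m: starts up at 0 to 0.004, 0.018 fully down at a hard stop. Slides straight down against about 4 N of friction and stays where it is left.
- tag_b_top (a point): Centre of the flat top of the tag of mount_b: a white plastic tab with a level finger ledge 18 x 30 x 5 mm (x by y of the mount) on an upright plate, 42 mm from the mount's origin towards -x; the top is 44 to 48 mm above the bench when up and 30 mm when fully down. Goes down with the tag.
- mount_c: One of three spring mounts that look the same: a loose grey base block 120 x 84 x 20 mm (about 0.75 to 1.1 kg) standing on the bench. Origin under the centre of its base, x along the 120 mm side (pad towards +x, tag towards -x). It is only to be touched on its pad and tag. Any of the three mounts may stand left, middle or right; the spring cannot be told by eye.
- pad_c (a joint): How far the pad of mount_c is pressed down, m: 0 at rest (up), 0.020 at its lower stop. The spring lifts it again. In each scene the three pads push back with about 3.3 N, 6.8 N and 11.8 N when 10 mm down (0.8 N preload, then 250, 600 and 1100 N/m); which mount has which is to be found by pressing.
- pad_c_top (a point): Centre of the top of the pad of mount_c: a flat black rubber disc 52 mm across, 8 mm thick, level, on a coil spring, 26 mm from the mount's origin towards +x; its top is 66 mm above the bench when up. Goes down with the pad.
- tag_c (a joint): How far the tag of mount_c is pushed down, m: starts up at 0 to 0.004, 0.018 fully down at a hard stop. Slides straight down against about 4 N of friction and stays where it is left.
- tag_c_top (a point): Centre of the flat top of the tag of mount_c: a white plastic tab with a level finger ledge 18 x 30 x 5 mm (x by y of the mount) on an upright plate, 42 mm from the mount's origin towards -x; the top is 44 to 48 mm above the bench when up and 30 mm when fully down. Goes down with the tag.
- bottle: Bystander: small white dropper bottle, 36 mm across, 94 mm tall, upright; origin under its centre. Leave alone.
- beaker: Bystander: small clear open beaker, 48 mm across, 62 mm tall; origin under its centre. Leave alone.
- pencil: Bystander: wooden pencil lying on the bench, 7 mm thick, 168 mm long along its y; origin on its underside, 75 mm from its blunt end. Leave alone.
- tube_rack: Bystander: black tube rack block with three holes, 160 x 60 x 35 mm, long side along its x; origin under its centre. Leave alone.
Things that resemble listed ones, but are neither listed nor needed, are in the scene too. What is shaped like the mount_b but orange is not meant.

How it is judged:
By the outcome, as a careful person would: the job done as asked, in the order asked, and still so for the second after the job is handed in, with the robot touching nothing.
It also fails if it takes over 48 s, if anything falls off the work surface, if the arm or the gripper's body presses on something with over 40 N, if the wrist force passes 120 N, or if a joint passes its speed limit or range.

## Robot

A 6-joint arm with a two-finger parallel gripper is mounted at the origin on the work surface. World frame = base frame: x ahead of the robot, y to its left, z up, the work surface at z = 0. Lengths are in m, angles in rad, forces in N, time in s.
With the tool pointing down it reaches from about 0.3 to 0.85 m from the base axis. Payload 5.4 kg.
Tool frame: the origin (TCP) lies at the very end of the fingers, on their centre line; the grasp point (between the pads) lies 19 mm behind it; x points along the fingers, y is the direction in which the jaws open and shut, and the axes are right-handed (so a half turn about x gives the same grasp; the last joint's range is limited). The gripper opens to 85 mm and grips with 20 to 120 N. Pads are 22 mm wide; open, the fingers measure 114 mm over their backs; the gripper's body (76 mm by 85 mm) begins 54 mm behind the grasp point. The pads swing forward as they close: fully open they stand 13 mm farther back than shut.
Start: joints at [-1.395, 0.158, 1.597, -0, 1.386, -0.21], TCP at [0.216, -0.533, 0.231] pointing down, gripper open.
Joint ranges: [-2.91, 2.91], [-0.94, 2.29], [0.18, 2.7], [-1.29, 4.43], [0.17, 2.64], [-3, 3]. Speed limits (rad/s): [2.57, 2.57, 3.14, 3.14, 3.14, 3.14].

## Interface

Orientations are given as a unit quaternion [w, x, y, z].
In Python, from station import monitor, cams, workorder, finder gives the robot as it stands.
- The arm moves only by the tool apply_moves, never from a script. Its argument "steps" is a list of rows, each a list of 5 numbers: the opening, from -1 (shut) to 1 (fully open), then the shift along the tool's x, y, z in m, then the turn about the tool's x in degrees. In form: [[gripper, dx, dy, dz, turn], ...]. A call has 1 to 20 rows; each row is the pose to reach, as a shift and turn from the pose commanded when the call began, along the tool's axes at that moment; what a row does not reach only later rows make up. A row lasts 1/12 s, in which the tool goes at most 41.7 mm and 7.16 degrees, less where a joint would pass 70% of its speed; a pose out of reach is approached as far as the arm can. A call with a gripper value outside its range is refused whole. The fingers move at their own pace and stop on an object; "squeeze" is the grip in N (left out, the last holds). Time passes only in rows, so rows that repeat a pose let the fingers close. It gives the time, the measured TCP pose, the force and the opening at its end, in the units of the state.
- monitor.get_state(): the state, without advancing time (a new reading comes with each control period).
- cams.capture(name): name is "scene" or "top" or "wrist"; returns the picture (400x640x3 uint8, red, green, blue); there is no depth.
- cams.get_calibration(name): a dict with "fovy" (degrees; the focal length in pixels is half the picture's height over the tangent of half this angle, whatever the lens; pixels are square), "cx", "cy" (the principal point, pixels), "world_to_cam" (4x4, takes a point from world to camera coordinates). Camera axes: x right, y up, looking along -z (the intrinsics and any distortion apply to the point x, -y, -z); pixel columns grow to the right and rows downward; lengths in m; the calibration is good to about 2 mm. A picture is of the moment at which its call begins: read the wrist's pose just before it. get_calibration takes no time and is no camera call; for the wrist camera it gives the pose at the moment of the call.
- workorder.finish_job(): hands the job in, once; it reports no verdict.
Trained networks look in the newest picture that a camera, given by its name, has taken for a name from the list of things; names that differ only in an ending like _2 or _b are one class to them, and where a whole thing is asked for, a point or a joint stands for the part that bears it (a point fixed in the world has none). Each returns a list of dicts, best first, with "p" (0 to 1); they miss things now and then, are a little off and sometimes report something else, mostly with a low value. They report only what shows in the picture. A call takes as long as a camera call. They do not tell look-alikes from the thing itself.
- finder.search_frame(camera, name): "box" ([centre column, centre row, width, height] in pixels, round what is visible of it).
The state is a dict: "time": time; "joints": joint angles; "dq": joint speeds; "joint_efforts": joint torques, N m; "tcp_pos": TCP position; "eef_rot": TCP orientation; "ft_force": force on the tool from outside, world axes, zero at the start; "wrist_torque": the same for the moment, N m; "grip_width": opening from 0.0 (shut) to 1.0 (fully open).
Only numpy, scipy, OpenCV 4.12 (cv2) and the standard library are available. Lean on these libraries where they do the work, as an engineer would, in place of code of your own. Each camera call takes 0.05 s, during which the arm holds its last target.

## Working session

There is one attempt and no reset: what is moved stays moved. The work goes in short steps, Python scripts to look and compute and a tool call to move; the robot and the scene stay as the last step left them, time stands still between calls to the robot, and variables do not carry over. Pictures are saved under pics/ and viewed, and the job is handed in when it is done.

Besides the shell and the picture viewer there is one more tool, called after "Request:" as name(argument=value, ...) on one line, values as JSON. apply_moves: Moves the arm, as the interface text tells. Its arguments: {"type":"object","properties":{"steps":{"type":"array"},"squeeze":{"type":"number"}},"required":["steps"]}

```bash
ls; mkdir -p pics; python3 - <<'E'
from station import monitor, cams, finder
import cv2, json
s=monitor.get_state(); print(s)
for n in ("scene","top"):
    im=cams.capture(n); cv2.imwrite(f"pics/{n}0.png",im[:,:,::-1])
    c=cams.get_calibration(n); print(n,c)
    for k in ("mount_a","pad_a_top","tag_a_top","sheet"):
        print(k,[([round(v) for v in d["box"]],round(d["p"],2)) for d in finder.search_frame(n,k)])
E
```

```text
pics
{'time': 0.0, 'joints': array([-1.39509870e+00,  1.59033850e-01,  1.59823452e+00, -2.41643517e-05,
        1.38620379e+00, -2.10135012e-01]), 'dq': array([-0.00027885,  0.00028414,  0.00111213, -0.00061697, -0.0001749 ,
        0.00070843]), 'joint_efforts': array([ 2.77658974e-04, -3.95995617e+01, -3.31427801e+01, -1.13724698e-04,
        8.43123766e-03, -1.19377233e-06]), 'tcp_pos': array([ 0.21623748, -0.53214158,  0.23032429]), 'eef_rot': array([ 0.13490481,  0.69399188,  0.13623391, -0.69398579]), 'ft_force': array([ 0.33659066, -0.29357406, -0.24199759]), 'wrist_torque': array([-0.04675079,  0.00689378,  0.00224084]), 'grip_width': 0.9982631465525746}
scene {'fovy': 55.64304110452961, 'cx': 321.22572109884163, 'cy': 190.5087885548836, 'world_to_cam': array([[ 0.37202077,  0.92822012, -0.00282026, -0.20515058],
       [-0.7119509 ,  0.28728926,  0.64077359,  0.39103885],
       [ 0.59558917, -0.2363732 ,  0.76772472, -1.19119355],
       [ 0.        ,  0.        ,  0.        ,  1.        ]])}
mount_a [([299, 190, 40, 53], 0.93), ([370, 186, 47, 53], 0.83), ([236, 202, 51, 57], 0.67), ([475, 218, 46, 64], 0.61)]
pad_a_top [([234, 194, 26, 21], 0.72)]
tag_a_top [([229, 183, 18, 10], 0.68)]
sheet [([304, 204, 239, 110], 0.74), ([322, 151, 65, 10], 0.17)]
top {'fovy': 56.36717577986955, 'cx': 329.4588276277107, 'cy': 196.06891090286945, 'world_to_cam': array([[-0.09909956, -0.99506332, -0.005317  ,  0.01646513],
       [ 0.97185223, -0.09793288,  0.21427176, -0.5933477 ],
       [-0.21373468,  0.0160669 ,  0.97675961, -0.69987068],
       [ 0.        ,  0.        ,  0.        ,  1.        ]])}
mount_a [([403, 232, 47, 61], 0.93), ([336, 226, 54, 62], 0.85), ([189, 148, 59, 61], 0.8), ([263, 213, 41, 58], 0.77), ([333, 227, 244, 142], 0.65), ([409, 251, 18, 14], 0.34)]
pad_a_top [([405, 216, 20, 23], 0.92)]
tag_a_top []
sheet [([332, 226, 241, 139], 0.74), ([405, 215, 28, 25], 0.63)]
```

```bash
python3 - <<'E'
import cv2
a=cv2.imread("pics/top0.png"); cv2.imwrite("pics/top0c.png",cv2.resize(a[100:300,140:460],None,fx=2.5,fy=2.5,interpolation=cv2.INTER_CUBIC))
E
```

```text
(no output)
```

View pics/scene0.png

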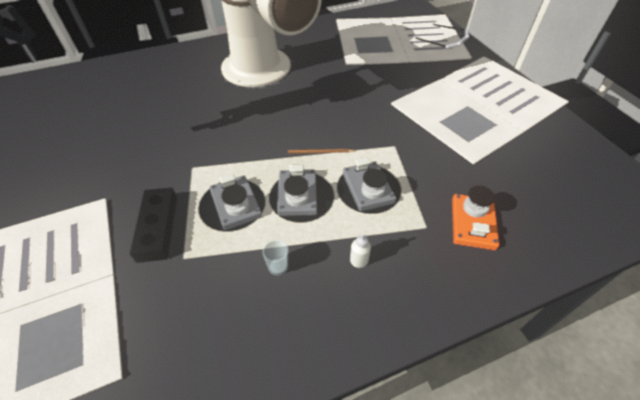

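View pics/top0.png

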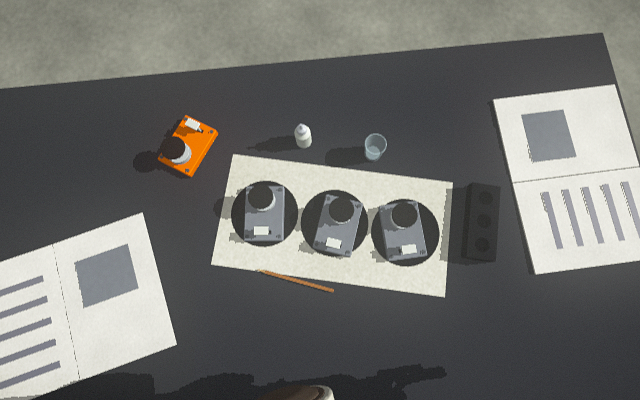

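View pics/top0c.png

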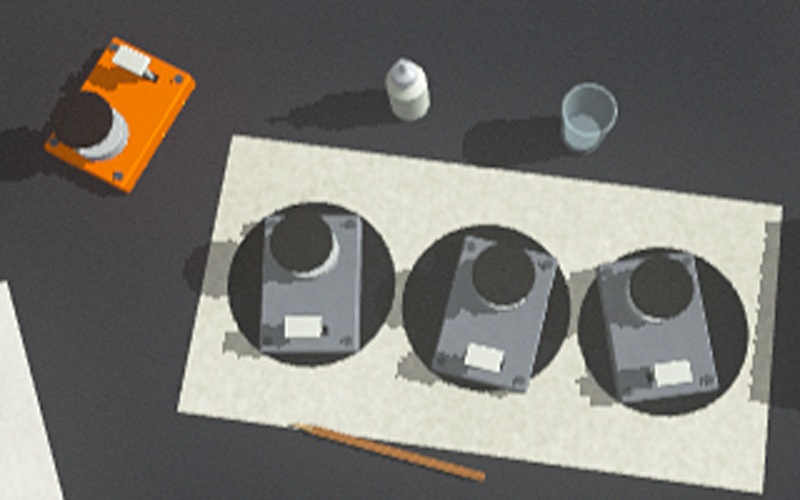

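The mounts' pads and tags in the top picture, left to right: pads at about (261,198), (342,210), (404,215), and tags at (261,231), (334,243), (409,249). The finder's other candidate, near (189,148) in top and (475,218) in scene, is the orange look-alike off the sheet, so I exclude it. The three grey mounts on the discs are the ones I want. Next I'll measure them.

```bash
cat > h.py <<'E'
import numpy as np, cv2
from scipy.spatial.transform import Rotation as R
def back(cal,u,v,z,H=400):
    f=H/2/np.tan(np.radians(cal["fovy"])/2)
    d=np.array([(u-cal["cx"])/f,-(v-cal["cy"])/f,-1])
    T=np.array(cal["world_to_cam"]); Rm=T[:3,:3]; o=-Rm.T@T[:3,3]; w=Rm.T@d
    return o+w*(z-o[2])/w[2]
def proj(cal,p,H=400):
    f=H/2/np.tan(np.radians(cal["fovy"])/2)
    T=np.array(cal["world_to_cam"]); c=T[:3,:3]@p+T[:3,3]
    return cal["cx"]+f*c[0]/-c[2], cal["cy"]-f*c[1]/-c[2]
def rot(s): q=s["eef_rot"]; return R.from_quat([q[1],q[2],q[3],q[0]]).as_matrix()
E
python3 - <<'E'
from h import *
from station import monitor,cams
cal=cams.get_calibration("top"); cs=cams.get_calibration("scene")
s=monitor.get_state(); print(rot(s).round(3))
im=cv2.imread("pics/top0.png"); g=im.min(axis=2)
tags=[(261.2,230.8),(334.4,243.2),(409.2,249.2)]; pads=[(261.2,197.6),(341.6,209.6),(404.4,215.2)]
sc=cv2.imread("pics/scene0.png")
for t,p in zip(tags,pads):
    x,y=map(round,t); w=g[y-8:y+9,x-10:x+11]; n,l,st,ce=cv2.connectedComponentsWithStats((w>165).astype(np.uint8),connectivity=4)
    i=1+np.argmax(st[1:,4]); tc=ce[i]+[x-10,y-8]
    T=back(cal,*tc,.046); P=back(cal,*p,.066); d=P-T
    print(tc.round(1),st[i,4],"tag",T.round(4),"pad",P.round(4),"dist",np.hypot(*d[:2]).round(4),"yaw",np.arctan2(d[1],d[0]).round(3))
    for q,c in ((T,(0,0,255)),(P,(0,255,0))):
        u,v=proj(cs,q); cv2.circle(sc,(round(u),round(v)),1,c,-1)
cv2.imwrite("pics/chk.png",cv2.resize(sc[140:260,180:440],None,fx=3,fy=3,interpolation=cv2.INTER_CUBIC))
E
```

```text
[[-0.     0.376 -0.927]
 [ 0.    -0.927 -0.376]
 [-1.    -0.     0.   ]]
[260.9 229.9] 133 tag [0.5391 0.1045 0.046 ] pad [0.6025 0.0963 0.066 ] dist 0.0638 yaw -0.128
[333.3 242.5] 132 tag [ 0.4988 -0.0412  0.046 ] pad [ 0.5613 -0.0644  0.066 ] dist 0.0667 yaw -0.356
[408.7 248.7] 132 tag [ 0.471  -0.1925  0.046 ] pad [ 0.5372 -0.1893  0.066 ] dist 0.0662 yaw 0.048
```

View pics/chk.png

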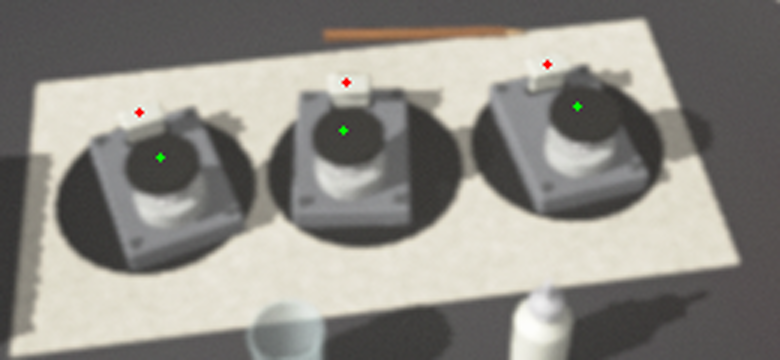

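The two views agree to a few mm. I'll go above the left mount and refine with the wrist camera.

Request:
apply_moves(steps=[[-1,-0.03,-0.42,-0.55,26],[-1,-0.03,-0.42,-0.55,26],[-1,-0.03,-0.42,-0.55,26],[-1,-0.03,-0.42,-0.55,26],[-1,-0.03,-0.42,-0.55,26],[-1,-0.03,-0.42,-0.55,26],[-1,-0.03,-0.42,-0.55,26],[-1,-0.03,-0.42,-0.55,26],[-1,-0.03,-0.42,-0.55,26],[-1,-0.03,-0.42,-0.55,26],[-1,-0.03,-0.42,-0.55,26],[-1,-0.03,-0.42,-0.55,26],[-1,-0.03,-0.42,-0.55,26],[-1,-0.03,-0.42,-0.55,26],[-1,-0.03,-0.42,-0.55,26],[-1,-0.03,-0.42,-0.55,26],[-1,-0.03,-0.42,-0.55,26],[-1,-0.03,-0.42,-0.55,26],[-1,-0.03,-0.42,-0.55,26],[-1,-0.03,-0.42,-0.55,26]], squeeze=20)

```text
time: 2.17
tcp_pos: [0.5676, 0.0629, 0.2611]
eef_rot: [0.024, -0.706, 0.024, 0.707]
ft_force: [-0.1, 0.5, 0.3]
grip_width: -0.002
```

```bash
python3 - <<'E'
from h import *
from station import monitor,cams
s=monitor.get_state(); print(s["time"],s["tcp_pos"],rot(s).round(3),s["ft_force"],s["joints"].round(2))
c=cams.get_calibration("wrist"); im=cams.capture("wrist"); cv2.imwrite("pics/w1.png",im[:,:,::-1]); print(c)
im=im[:,:,::-1].copy()
for P in ([.6025,.0963,.066],[.5613,-.0644,.066],[.5372,-.1893,.066],[.5391,.1045,.046],[.4988,-.0412,.046],[.471,-.1925,.046]):
    u,v=proj(c,np.array(P)); print(round(u),round(v)); cv2.circle(im,(round(u),round(v)),2,(0,255,0),-1)
cv2.imwrite("pics/w1m.png",im)
E
```

```text
2.1667 [0.56757217 0.06293987 0.26110684] [[-0.001 -0.068 -0.998]
 [-0.    -0.998  0.068]
 [-1.     0.001  0.001]] [-0.0577385   0.45221485  0.26399849] [-0.1   0.13  1.57 -0.    1.44  1.54]
{'fovy': 61.77518554406476, 'cx': 320.53634768702557, 'cy': 203.47581686210435, 'world_to_cam': array([[-6.86590629e-02, -9.97640098e-01,  4.08875564e-04,
         1.01434832e-01],
       [ 9.48091941e-01, -6.53766302e-02, -3.11203417e-01,
        -4.83988568e-01],
       [ 3.10495739e-01, -2.09792834e-02,  9.50343236e-01,
        -5.83551897e-01],
       [ 0.00000000e+00,  0.00000000e+00,  0.00000000e+00,
         1.00000000e+00]])}
285 143
444 173
563 187
285 198
415 223
545 237
```

View pics/w1m.png

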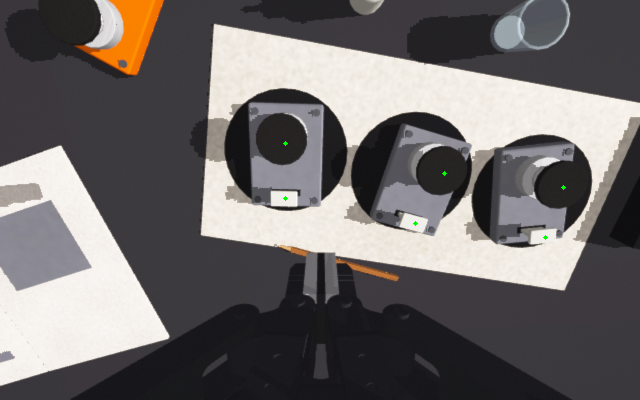

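The wrist picture shows all three mounts. The left pad is at about (281,139), the middle at (443,172) and the right at (563,186). The marks agree except the left pad, which is about 5 px off. I'll refine from the wrist view.

```bash
python3 - <<'E'
from h import *
from station import monitor,cams
c=cams.get_calibration("wrist"); s=monitor.get_state(); M=rot(s); p=s["tcp_pos"]
im=cv2.imread("pics/w1.png"); g=im.max(axis=2)
for (pu,pv),(tu,tv) in (((281,139),(285,198)),((443,172),(415,222)),((563,186),(544,236))):
    w=im.min(axis=2)[tv-12:tv+13,tu-20:tu+21]; n,l,st,ce=cv2.connectedComponentsWithStats((w>215).astype(np.uint8),connectivity=4)
    # choose component containing centre
    i=l[12,20]; tc=ce[i]+[tu-20,tv-12]; a=cv2.minAreaRect(np.argwhere(l==i)[:,::-1].astype(np.float32))
    T=back(c,*tc,.046);P=back(c,pu,pv,.066); d=P-T
    print(tc.round(1),st[i],"tag",T.round(4),"pad",P.round(4),np.hypot(*d[:2]).round(4),"yaw",np.arctan2(d[1],d[0]).round(3), "pad mv tool",(M.T@(P-p)).round(4))
cv2.imwrite("pics/w1c.png",cv2.resize(im[80:260,200:610],None,fx=1.9,fy=1.9,interpolation=cv2.INTER_CUBIC))
E
```

```text
[283.7 198.4] [  6   6  26  14 359] tag [0.5388 0.1056 0.046 ] pad [0.607  0.0991 0.066 ] 0.0685 yaw -0.095 pad mv tool [ 0.1951 -0.0393 -0.037 ]
[413.5 222.6] [  5   4  28  18 333] tag [ 0.4995 -0.04    0.046 ] pad [ 0.5618 -0.0641  0.066 ] 0.0668 yaw -0.369 pad mv tool [ 0.1952  0.1266 -0.0032]
[547.  239.6] [  0   5  41  20 538] tag [ 0.4672 -0.196   0.046 ] pad [ 0.538 -0.19   0.066] 0.071 yaw 0.085 pad mv tool [0.1953 0.2538 0.0119]
```

View pics/w1c.png

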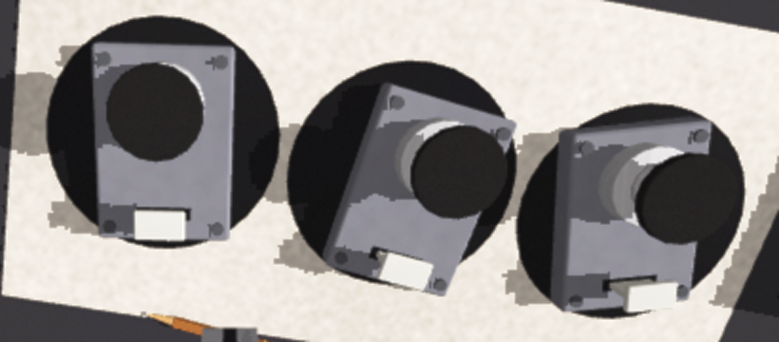

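Left pad: go to about 9 mm above it, centred.

Request:
apply_moves(steps=[[-1,0.03,-0.039,-0.038,0],[-1,0.06,-0.039,-0.038,0],[-1,0.1,-0.039,-0.038,0],[-1,0.14,-0.039,-0.038,0],[-1,0.165,-0.039,-0.038,0],[-1,0.18,-0.039,-0.038,0],[-1,0.186,-0.039,-0.038,0],[-1,0.186,-0.039,-0.038,0],[-1,0.186,-0.039,-0.038,0],[-1,0.186,-0.039,-0.038,0]])

```text
time: 3.05
tcp_pos: [0.6099, 0.0991, 0.0775]
eef_rot: [-0.024, 0.708, -0.024, -0.705]
ft_force: [0.2, 0.2, 0.7]
grip_width: -0.002
```

```bash
python3 - <<'E'
from h import *
from station import monitor,cams
s=monitor.get_state(); print(s["time"],s["tcp_pos"],s["ft_force"])
im=cams.capture("wrist"); cv2.imwrite("pics/w2.png",im[:,:,::-1])
E
```

```text
3.05 [0.60992435 0.09913778 0.07751637] [0.1726918  0.17543842 0.68209438]
```

View pics/w2.png

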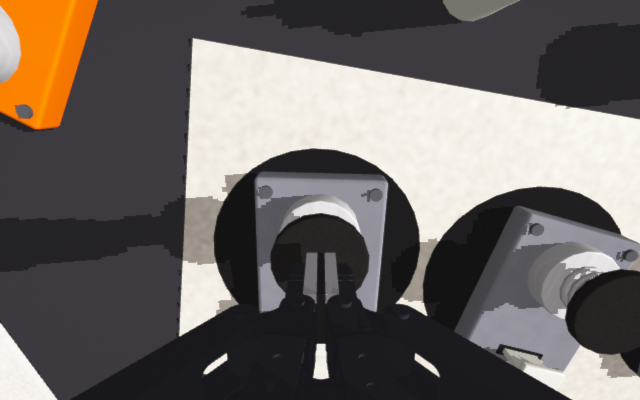

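The fingers are over the middle of the left pad, with the tips near (320,252). I'll press down to about z = 0.056.

Request:
apply_moves(steps=[[-1,0.006,0,0,0],[-1,0.01,0,0,0],[-1,0.013,0,0,0],[-1,0.016,0,0,0],[-1,0.018,0,0,0],[-1,0.019,0,0,0],[-1,0.019,0,0,0],[-1,0.019,0,0,0],[-1,0.019,0,0,0],[-1,0.019,0,0,0]])

```text
time: 3.93
tcp_pos: [0.6088, 0.0997, 0.0566]
eef_rot: [-0.024, 0.707, -0.024, -0.706]
ft_force: [1.4, -0.5, 3.8]
grip_width: -0.001
```

Request:
apply_moves(steps=[[-1,0.001,0,0,0],[-1,0.001,0,0,0],[-1,0.001,0,0,0]])

```text
time: 4.18
tcp_pos: [0.6088, 0.0997, 0.0555]
eef_rot: [-0.024, 0.707, -0.024, -0.706]
ft_force: [0.9, -0.2, 4.4]
grip_width: 0.0
```

```bash
python3 - <<'E'
from h import *
from station import monitor,cams
for i in range(4):
    s=monitor.get_state(); print(s["time"],s["tcp_pos"].round(4),s["ft_force"].round(2)); im=cams.capture("wrist")
cv2.imwrite("pics/w3.png",im[:,:,::-1])
E
```

```text
4.1833 [0.6088 0.0997 0.0555] [ 0.94 -0.17  4.39]
4.2333 [0.6088 0.0997 0.0555] [1.43 0.29 3.66]
4.2833 [0.6088 0.0997 0.0555] [ 1.66 -0.25  3.55]
4.3333 [0.6087 0.0997 0.0555] [ 1.54 -0.21  3.51]
```

Request:
apply_moves(steps=[[-1,-0.004,0,0,0],[-1,-0.01,0,0,0],[-1,-0.02,0,0,0],[-1,-0.035,0,0,0],[-1,-0.05,0,0,0],[-1,-0.06,0,0,0],[-1,-0.06,0,0,0],[-1,-0.06,0,0,0],[-1,-0.06,0,0,0]])

```text
time: 5.13
tcp_pos: [0.6076, 0.0997, 0.1144]
eef_rot: [0.024, -0.706, 0.024, 0.707]
ft_force: [-0.8, 0.2, 0.6]
grip_width: 0.001
```

```bash
python3 - <<'E'
from h import *
from station import monitor,cams
s=monitor.get_state(); M=rot(s); p=s["tcp_pos"]; print(s["time"],p,s["ft_force"].round(2))
for P in ([.5618,-.0641,.066],[.538,-.19,.066]): print((M.T@(np.array(P)-p)).round(4))
im=cams.capture("top"); cv2.imwrite("pics/t4.png",cv2.resize(im[100:300,140:460,::-1],None,fx=2.5,fy=2.5,interpolation=cv2.INTER_CUBIC))
E
```

```text
5.1333 [0.6076044  0.09974095 0.11435449] [-0.82  0.19  0.62]
[0.0484 0.1666 0.0345]
[0.0485 0.2938 0.0497]
```

View pics/w3.png

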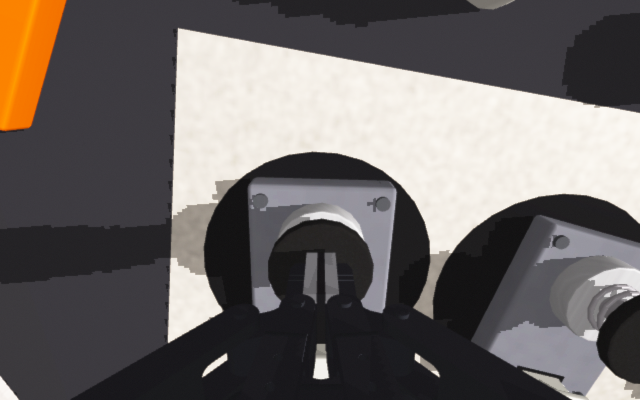

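View pics/t4.png

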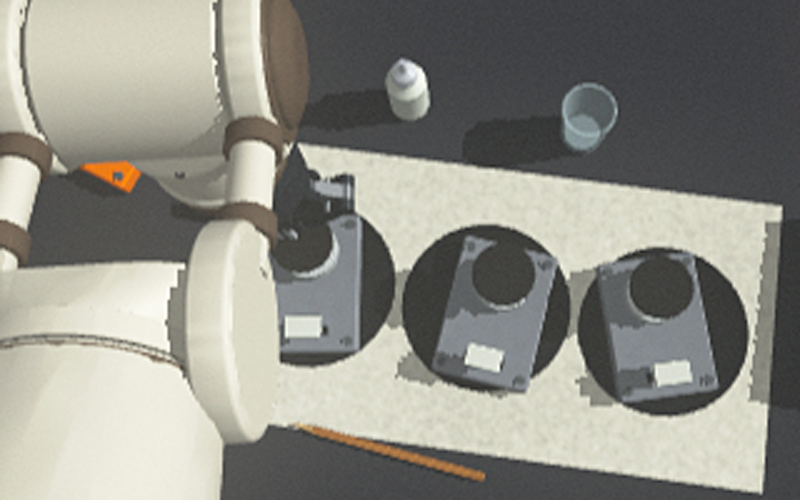

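The left pad gave about 3.5 N at 10.5 mm, and the mount hasn't moved. Next is the middle pad.

Request:
apply_moves(steps=[[-1,0,0.041,0.01,0],[-1,0,0.081,0.02,0],[-1,0,0.12,0.03,0],[-1,0,0.15,0.034,0],[-1,0.0,0.1665,0.034,0],[-1,0.01,0.1665,0.034,0],[-1,0.025,0.1665,0.034,0],[-1,0.035,0.1665,0.034,0],[-1,0.038,0.1665,0.034,0],[-1,0.038,0.1665,0.034,0],[-1,0.038,0.1665,0.034,0]])

```text
time: 6.1
tcp_pos: [0.5632, -0.0634, 0.077]
eef_rot: [0.024, -0.706, 0.024, 0.707]
ft_force: [0.2, 0.2, 0.6]
grip_width: 0.001
```

```bash
python3 - <<'E'
from h import *
from station import monitor,cams
s=monitor.get_state(); print(s["time"],s["tcp_pos"],s["ft_force"])
im=cams.capture("wrist"); cv2.imwrite("pics/w5.png",im[:,:,::-1])
E
```

```text
6.1 [ 0.56316219 -0.06341504  0.07702509] [0.18977581 0.21633905 0.62841556]
```

View pics/w5.png

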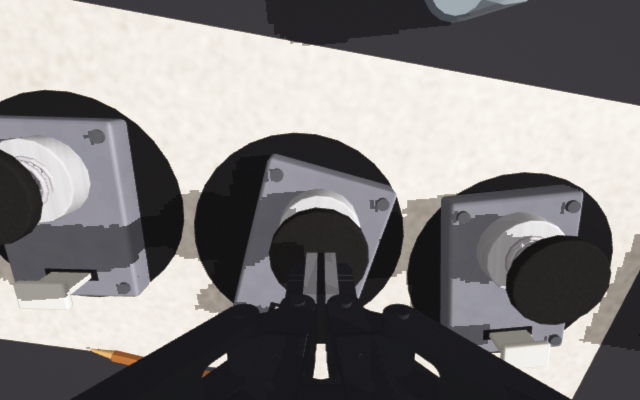

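The fingers are centred on the middle pad at about (320,252). Pressing now.

Request:
apply_moves(steps=[[-1,0.006,0,0,0],[-1,0.01,0,0,0],[-1,0.013,0,0,0],[-1,0.016,0,0,0],[-1,0.018,0,0,0],[-1,0.02,0,0,0],[-1,0.02,0,0,0],[-1,0.02,0,0,0],[-1,0.02,0,0,0],[-1,0.02,0,0,0]])

```text
time: 6.98
tcp_pos: [0.5634, -0.064, 0.0579]
eef_rot: [-0.024, 0.707, -0.024, -0.707]
ft_force: [-2.4, 1.0, 5.8]
grip_width: -0.004
```

```bash
python3 - <<'E'
from h import *
from station import monitor,cams
for i in range(4):
    s=monitor.get_state(); print(s["time"],s["tcp_pos"].round(4),s["ft_force"].round(2)); im=cams.capture("wrist")
E
```

```text
6.9833 [ 0.5634 -0.064   0.0579] [-2.37  1.05  5.78]
7.0333 [ 0.5634 -0.0641  0.0579] [-1.56  1.41  5.74]
7.0833 [ 0.5634 -0.064   0.0579] [-0.27  1.53  4.65]
7.1333 [ 0.5634 -0.0641  0.0579] [-2.25  1.41  5.07]
```

Request:
apply_moves(steps=[[-1,0.001,0,0,0],[-1,0.0025,0,0,0],[-1,0.0025,0,0,0],[-1,0.0025,0,0,0],[-1,0.0025,0,0,0]])

```text
time: 7.6
tcp_pos: [0.5635, -0.0641, 0.0556]
eef_rot: [-0.024, 0.707, -0.024, -0.707]
ft_force: [-2.3, 2.9, 7.5]
grip_width: 0.003
```

```bash
python3 - <<'E'
from h import *
from station import monitor,cams
for i in range(3):
    s=monitor.get_state(); print(s["time"],s["tcp_pos"].round(4),s["ft_force"].round(2)); im=cams.capture("wrist")
E
```

```text
7.6 [ 0.5635 -0.0641  0.0556] [-2.27  2.87  7.51]
7.65 [ 0.5635 -0.0641  0.0556] [-3.12  1.26  7.95]
7.7 [ 0.5634 -0.0641  0.0556] [-2.47  0.51  6.41]
```

Request:
apply_moves(steps=[[-1,-0.004,0,0,0],[-1,-0.01,0,0,0],[-1,-0.02,0,0,0],[-1,-0.035,0,0,0],[-1,-0.05,0,0,0],[-1,-0.06,0,0,0],[-1,-0.06,0,0,0],[-1,-0.06,0,0,0],[-1,-0.06,0,0,0]])

```text
time: 8.5
tcp_pos: [0.5626, -0.064, 0.1139]
eef_rot: [0.024, -0.706, 0.024, 0.707]
ft_force: [-1.0, 1.1, -0.2]
grip_width: 0.001
```

```bash
python3 - <<'E'
from h import *
from station import monitor,cams
s=monitor.get_state(); M=rot(s); p=s["tcp_pos"]; print(s["time"],p,s["ft_force"].round(2))
for P in ([.538,-.19,.066],): print((M.T@(np.array(P)-p)).round(4))
im=cams.capture("wrist"); cv2.imwrite("pics/w6.png",im[:,:,::-1])
E
```

```text
8.5 [ 0.56257028 -0.06396945  0.11391531] [-0.97  1.12 -0.22]
[0.0479 0.1274 0.0159]
```

View pics/w6.png

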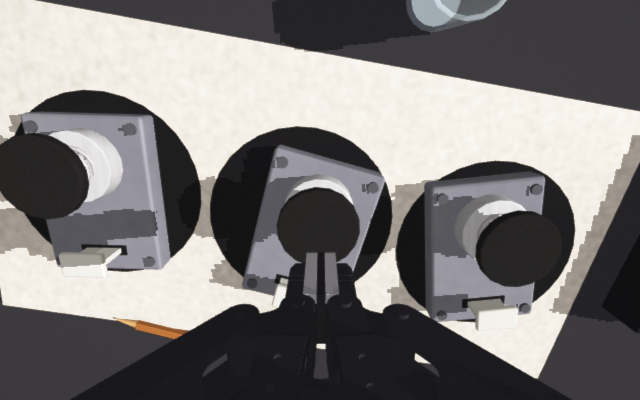

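The middle pad gave about 7 N and rose back up. Next is the right pad.

Request:
apply_moves(steps=[[-1,0,0.041,0.005,0],[-1,0,0.081,0.01,0],[-1,0,0.115,0.015,0],[-1,0,0.1275,0.015,0],[-1,0.01,0.1275,0.015,0],[-1,0.025,0.1275,0.015,0],[-1,0.035,0.1275,0.015,0],[-1,0.038,0.1275,0.015,0],[-1,0.038,0.1275,0.015,0],[-1,0.038,0.1275,0.015,0]])

```text
time: 9.38
tcp_pos: [0.5396, -0.1894, 0.0766]
eef_rot: [0.024, -0.707, 0.023, 0.707]
ft_force: [0.7, -0.2, -0.0]
grip_width: 0.002
```

```bash
python3 - <<'E'
from h import *
from station import monitor,cams
s=monitor.get_state(); print(s["time"],s["tcp_pos"],s["ft_force"])
im=cams.capture("wrist"); cv2.imwrite("pics/w7.png",im[:,:,::-1])
E
```

```text
9.3833 [ 0.5396499  -0.1894296   0.07656155] [ 0.74196794 -0.21755216 -0.00607459]
```

View pics/w7.png

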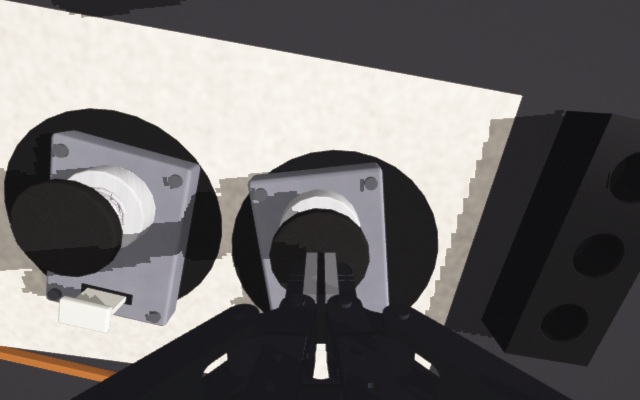

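The fingers are centred on the right pad at about (320,252). Pressing.

Request:
apply_moves(steps=[[-1,0.006,0,0,0],[-1,0.01,0,0,0],[-1,0.013,0,0,0],[-1,0.016,0,0,0],[-1,0.018,0,0,0],[-1,0.02,0,0,0],[-1,0.022,0,0,0],[-1,0.022,0,0,0],[-1,0.022,0,0,0],[-1,0.022,0,0,0]])

```text
time: 10.27
tcp_pos: [0.5399, -0.1904, 0.0563]
eef_rot: [-0.024, 0.707, -0.024, -0.707]
ft_force: [-3.4, 1.9, 10.7]
grip_width: 0.003
```

```bash
python3 - <<'E'
from h import *
from station import monitor,cams
for i in range(3):
    s=monitor.get_state(); print(s["time"],s["tcp_pos"].round(4),s["ft_force"].round(2)); im=cams.capture("wrist")
E
```

```text
10.2667 [ 0.5399 -0.1904  0.0563] [-3.44  1.95 10.66]
10.3167 [ 0.54   -0.1904  0.0563] [-3.98  3.77 12.41]
10.3667 [ 0.54   -0.1904  0.0563] [-4.42  3.44 11.62]
```

Forces were about 3.5 N left, 7 N middle and 11.6 N right, so the left mount is softest. I'll release this pad, rise, and move near the left mount's tag.

Request:
apply_moves(steps=[[-1,-0.004,0,0,0],[-1,-0.01,0,0,0],[-1,-0.025,0,0,0],[-1,-0.055,0,0,0],[-1,-0.085,0,0,0],[-1,-0.105,-0.03,0.005,0],[-1,-0.105,-0.07,0.01,0],[-1,-0.105,-0.11,0.02,0],[-1,-0.105,-0.15,0.025,0],[-1,-0.105,-0.19,0.03,0],[-1,-0.105,-0.23,0.035,0],[-1,-0.105,-0.265,0.04,2],[-1,-0.105,-0.285,0.04,2],[-1,-0.105,-0.293,0.04,2],[-1,-0.105,-0.293,0.04,2],[-1,-0.105,-0.293,0.04,2],[-1,-0.105,-0.293,0.04,2]])

```text
time: 11.83
tcp_pos: [0.5197, 0.1034, 0.1597]
eef_rot: [0.037, -0.706, 0.037, 0.706]
ft_force: [-0.4, 0.1, 0.6]
grip_width: -0.001
```

```bash
python3 - <<'E'
from h import *
from station import monitor,cams
s=monitor.get_state(); M=rot(s); p=s["tcp_pos"]; print(s["time"],p,M.round(3),s["ft_force"].round(2))
c=cams.get_calibration("wrist"); im=cams.capture("wrist")[:,:,::-1].copy(); cv2.imwrite("pics/w8.png",im)
g=im.min(axis=2)
for P in ([.607,.099,.066],[.539,.105,.046]): u,v=proj(c,np.array(P)); print(u,v,(M.T@(np.array(P)-p)).round(4)); cv2.circle(im,(round(u),round(v)),2,(0,255,0),-1)
cv2.imwrite("pics/w8m.png",im)
E
```

```text
11.8333 [0.51974204 0.10344209 0.15966655] [[-0.    -0.104 -0.995]
 [-0.001 -0.995  0.104]
 [-1.     0.001  0.   ]] [-0.41  0.08  0.63]
312.9989935928658 82.04702917832124 [ 0.0937 -0.0047 -0.0873]
315.6141232084017 175.31728159941875 [ 0.1137 -0.0036 -0.019 ]
```

View pics/w8m.png

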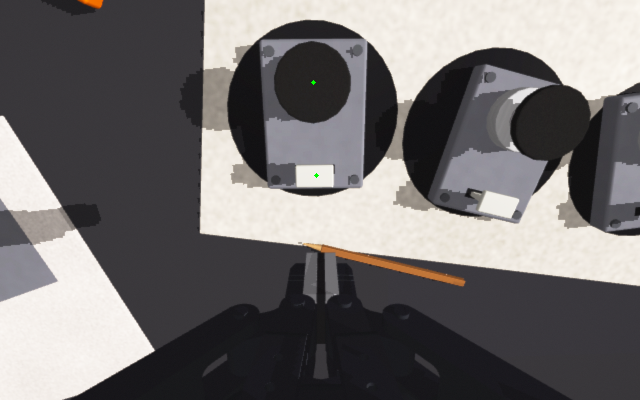

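The mark lands on the left tag at about (314,176), so I only need to shift sideways about 1 mm. Descending to just above it.

Request:
apply_moves(steps=[[-1,0.02,-0.0045,-0.019,0],[-1,0.05,-0.0045,-0.019,0],[-1,0.08,-0.0045,-0.019,0],[-1,0.095,-0.0045,-0.019,0],[-1,0.103,-0.0045,-0.019,0],[-1,0.103,-0.0045,-0.019,0],[-1,0.103,-0.0045,-0.019,0],[-1,0.103,-0.0045,-0.019,0]])

```text
time: 12.55
tcp_pos: [0.5404, 0.1068, 0.0585]
eef_rot: [-0.037, 0.707, -0.037, -0.705]
ft_force: [-0.3, 0.6, -0.2]
grip_width: -0.0
```

```bash
python3 - <<'E'
from h import *
from station import monitor,cams
s=monitor.get_state(); M=rot(s); p=s["tcp_pos"]; print(s["time"],p,s["ft_force"].round(2))
im=cams.capture("wrist")[:,:,::-1]; cv2.imwrite("pics/w9.png",im)
im=cams.capture("scene")[120:270,170:440,::-1]; cv2.imwrite("pics/s9.png",cv2.resize(im,None,fx=2.9,fy=2.9,interpolation=cv2.INTER_CUBIC))
E
```

```text
12.55 [0.54042591 0.10682649 0.05852487] [-0.25  0.56 -0.22]
```

View pics/w9.png

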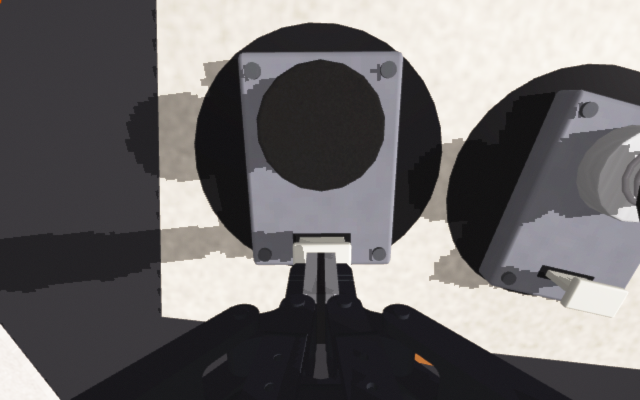

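View pics/s9.png

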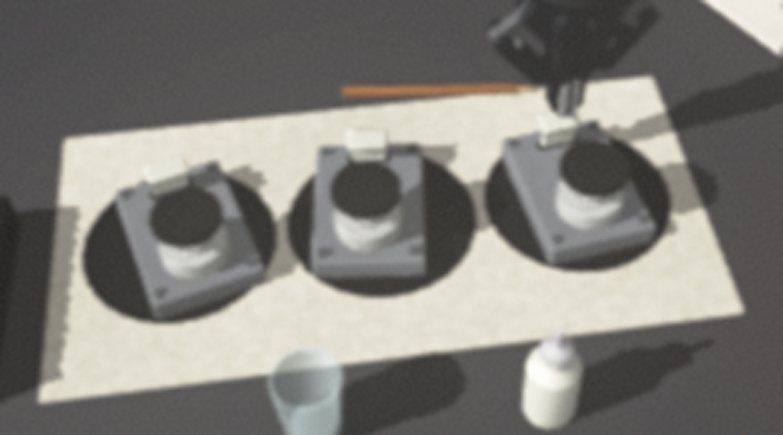

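The fingertips stand just above the ledge, seen at about (321,250). Pushing down in stages.

Request:
apply_moves(steps=[[-1,0.006,0,0,0],[-1,0.01,0,0,0],[-1,0.013,0,0,0],[-1,0.016,0,0,0],[-1,0.019,0,0,0],[-1,0.022,0,0,0],[-1,0.024,0,0,0],[-1,0.024,0,0,0],[-1,0.024,0,0,0]])

```text
time: 13.4
tcp_pos: [0.5387, 0.1073, 0.0325]
eef_rot: [0.036, -0.706, 0.036, 0.706]
ft_force: [1.6, 0.7, 1.9]
grip_width: -0.003
```

Request:
apply_moves(steps=[[-1,0.002,0,0,0],[-1,0.004,0,0,0],[-1,0.005,0,0,0],[-1,0.005,0,0,0],[-1,0.005,0,0,0]])

```text
time: 13.82
tcp_pos: [0.5391, 0.1073, 0.0299]
eef_rot: [0.036, -0.706, 0.036, 0.706]
ft_force: [-7.8, -0.7, 19.7]
grip_width: -0.001
```

It reached the hard stop: z = 0.030 with 20 N. Retreating straight up and checking.

Request:
apply_moves(steps=[[-1,-0.003,0,0,0],[-1,-0.007,0,0,0],[-1,-0.015,0,0,0],[-1,-0.035,0,0,0],[-1,-0.07,0,0,0],[-1,-0.11,0,0,0],[-1,-0.13,0,0.02,0],[-1,-0.13,0,0.04,0],[-1,-0.13,0,0.04,0],[-1,-0.13,0,0.04,0]])

```text
time: 14.65
tcp_pos: [0.4984, 0.1115, 0.1578]
eef_rot: [0.036, -0.706, 0.036, 0.706]
ft_force: [1.2, 0.6, -0.1]
grip_width: 0.001
```

```bash
python3 - <<'E'
from h import *
from station import monitor,cams
s=monitor.get_state(); print(s["time"],s["tcp_pos"],s["ft_force"].round(2))
c=cams.get_calibration("wrist"); im=cams.capture("wrist")[:,:,::-1].copy()
for P in ([.607,.099,.066],[.539,.1065,.03],[.4988,-.0405,.046],[.471,-.1925,.046]): u,v=proj(c,np.array(P)); cv2.circle(im,(round(u),round(v)),1,(0,0,255),-1)
cv2.imwrite("pics/w10.png",im)
im=cams.capture("scene")[120:270,170:440,::-1]; cv2.imwrite("pics/s10.png",cv2.resize(im,None,fx=2.9,fy=2.9,interpolation=cv2.INTER_CUBIC))
E
```

```text
14.65 [0.4984314  0.11151383 0.15778183] [ 1.19  0.59 -0.05]
```

View pics/w10.png

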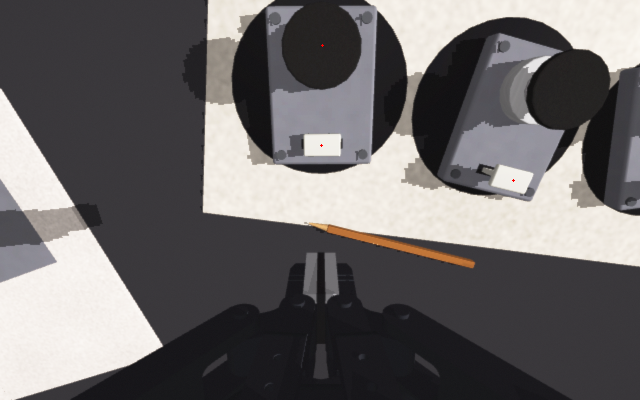

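View pics/s10.png

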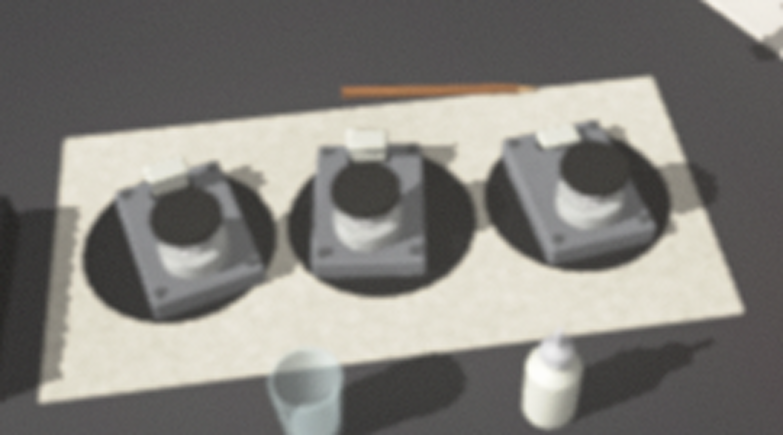

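The left tag, at (321,145) in the wrist view, is down. The other two tags are up, all the pads are up and nothing has shifted. Handing in.

```bash
python3 -c "
from station import workorder; print(workorder.finish_job())"
```

```text
the job is handed in; nothing more can be done
None
```

The left mount is the softest. Its tag is pushed fully down, the other two tags are still up, and the job is handed in.

- **Pads:** I pressed them from left to right, each about 1 cm, and let each rise again. They pushed back with about 3.5 N (left), 7 N (middle) and 11.6 N (right).
- **Tag:** I pushed the left tag until it met its hard stop, at a tip height of 29.9 mm with about 20 N. I then withdrew straight up at about 14.7 s.
- **Last checks:** The wrist and scene pictures show the left tag down, the middle and right tags up, and all three pads up. No mount had visibly moved, and the beaker, bottle and pencil were undisturbed. Only the rack's edge was in those last views, and the arm never went near it.
- **Disagreements:** My first fix on the left pad, from the top camera, was about 5 mm off. I corrected it with the wrist camera before pressing. Force readings varied by about 1 N, and the presses showed sideways forces of a few newtons (about 8 N on the tag) without visible movement.

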